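Tip the power modules over and burnish their contacts

ROBOT

A 7-joint arm with a two-finger parallel gripper is mounted at the origin on the work surface. World frame = base frame: x ahead of the robot, y to its left, z up, the work surface at z = 0. Lengths are in m, angles in rad, forces in N, time in s.
With the tool pointing down it reaches from about 0.4 to 0.85 m from the base axis. Payload 10.4 kg.
Tool frame: the origin (TCP) lies on the front face of the gripper's body, between the roots of the fingers; the fingertips stand manip.nose_length ahead of it and the grasp point (between the pads) lies 54 mm ahead of it (manip.nose_length is the distance from the TCP to the fingertips, in m); z points along the fingers, y is the line along which they close (so a half turn about z gives the same grasp; the last joint's range is limited). The gripper opens to 85 mm and grips with 20 to 120 N. Pads are 22 mm wide; open, the fingers measure 114 mm over their backs; the gripper's body (76 mm by 85 mm) begins 54 mm behind the grasp point. The pads swing forward as they close: fully open they stand 13 mm farther back than shut.
Start: joints at [1.246, 0.332, -0.065, 1.46, 0.022, 1.35, -0.088], TCP at [0.186, -0.597, 0.304] pointing down, gripper open.
Joint ranges: [-2.6, 2.6], [-0.5, 2.12], [-1.47, 1.34], [0.16, 2.42], [-1.27, 4.41], [0.06, 2.06], [-2.6, 2.6]. Speed limits (rad/s): [2.22, 2.22, 2.79, 2.79, 3.14, 3.14, 3.14].

INTERFACE

Orientations are given as a rotation vector (axis times angle).
In Python, from cell import manip gives the robot as it stands.
- The arm moves only by the shell command python3 -m crank 'ROWS' [FORCE]. ROWS is JSON, a list of rows, each a list of 3 entries, a list of its own where there are three numbers: the opening, from -1 (shut) to 1 (fully open), then the shift along the tool's x, y, z in units of 150 mm (1.0 is 150 mm), then the turn, a rotation vector about the tool's x, y, z in units of 90 degrees (1.0 is 90 degrees). A call has 1 to 12 rows; each row shifts and turns the commanded pose from where the row before left it, along the tool's axes as they then stand; what a row does not reach is not made up. A row lasts 1/12 s, in which the tool goes at most 41.7 mm and 7.16 degrees, less where a joint would pass 70% of its speed; a pose out of reach is approached as far as the arm can. A call with a number of a shift or a turn outside -1 to 1 is refused whole. A call with a gripper value outside its range is refused whole. The fingers move at their own pace and stop on an object; FORCE is the grip in N (left out, the last holds). Time passes only in rows, so rows that do not move let the fingers close. It gives the time, the measured TCP pose, the force, the opening and the grip force at its end, in the units of the state.
- manip.sense(): the state, without advancing time (a new reading comes with each control period).
- manip.read_camera(name): name is "scene" or "top" or "wrist"; returns the picture (384x512x3 uint8, red, green, blue); there is no depth.
- manip.camera_info(name): a dict with "fx", "fy", "cx", "cy" (pixels), "position" and "orientation" of the camera in the world. Camera axes: x right, y down, z forward; pixel columns grow to the right and rows downward; lengths in m; the calibration is good to about 2 mm. A picture is of the moment at which its call begins: read the wrist's pose just before it. camera_info takes no time and is no camera call; for the wrist camera it gives the pose at the moment of the call.
- manip.sign_off(): hands the job in; it is judged then, once.
The state is a dict: "time": time; "joint_positions": joint angles; "dq": joint speeds; "effort": joint torques, N m; "position": TCP position; "orientation": TCP orientation; "ft_force": force on the tool from outside, world axes, zero at the start; "torque": the same for the moment, N m; "gripper_width": opening from 0.0 (shut) to 1.0 (fully open); "finger_force": force on a finger pad.
Only numpy, scipy, OpenCV 4.12 (cv2) and the standard library are available. Lean on these libraries where they do the work, as an engineer would, in place of code of your own. Each camera call takes 0.05 s, during which the arm holds its last target. There are 200 camera calls.

TASK

Two or three tin-cased power modules stand along the long edge of the rubber-topped work board: lay each on its side on the board by butting its foot against the board's edge and pushing its top over the edge, without lifting it, so that its brass contact strip faces up. Then take the burnishing block and, starting with the module nearest the robot and working outward, sweep its sprung pad along each strip from the foot end to the top end in steady, light contact, never bottoming the spring hard. Stand the block back upright on its tin plate and leave everything else on the counter alone.

Things in the scene. Friction and masses are not known exactly. Their poses are not given: they have to be found in the camera images.
- board: Work board fixed to the counter, rubber-topped plywood, 320 (x) x 160 (y) x 10 mm. Origin at the centre of its underside. Its long edge at its y = +80 mm is the stop: the modules stand along it, outside the board, and tip over it in the board's -y direction onto the board. Its x points away from the robot within about 0.2 rad
- tray: Flat tin plate without a rim, fixed to the counter, 140 (x) x 130 (y) x 3 mm thick; origin at the centre of its underside. The burnishing block stands on it at the start
- block_centre (a point): Centre (25 mm up) of the burnishing block, standing upright, 50 mm high in all: a wooden grip 24 (its x) x 60 (its y) x 32 mm high, 18 to 50 mm above the pad's face, over a sprung square rubber pad 52 x 52 x 8 mm. Held across the 24 mm. z up. 0.15 kg in all
- pad_face (a point): Centre of the underside of the burnishing block's rubber pad (52 x 52 mm); 25 mm below block_centre when the spring is out
- pad (a joint): How far the sprung pad is pressed into the burnishing block: 0 = out (also when standing), 0.010 m = end of travel. The push is 2 N at first plus 0.4 N per mm (6 N at the end of travel); beyond that it is rigid
- mod_a_centre (a point): Centre of a tin-cased module (nearest the robot; may be absent), a block 64 (x) x 50 (y) x 110 mm (z, foot to top), 0.3-0.55 kg. Starts on its foot, z up, 5 to 30 mm clear of the board's long edge, 105 mm from its neighbour's centre; a brass strip runs up its +y face, away from the board. Tipped over, its y points up, its z along the board's -y, its strip is 60 mm above the counter
- mod_a_start (a point): Point on the centre line of that module's contact strip (on its +y face): 20 mm from the foot, where the stroke starts; same axes
- mod_a_middle (a point): Point on the centre line of that module's contact strip (on its +y face): half-way along; same axes
- mod_a_finish (a point): Point on the centre line of that module's contact strip (on its +y face): 90 mm from the foot, where the stroke finishes; same axes
- mod_b_centre (a point): Centre of a tin-cased module (the middle one; may be absent), a block 64 (x) x 50 (y) x 110 mm (z, foot to top), 0.3-0.55 kg. Starts on its foot, z up, 5 to 30 mm clear of the board's long edge, 105 mm from its neighbour's centre; a brass strip runs up its +y face, away from the board. Tipped over, its y points up, its z along the board's -y, its strip is 60 mm above the counter
- mod_b_start (a point): Point on the centre line of that module's contact strip (on its +y face): 20 mm from the foot, where the stroke starts; same axes
- mod_b_middle (a point): Point on the centre line of that module's contact strip (on its +y face): half-way along; same axes
- mod_b_finish (a point): Point on the centre line of that module's contact strip (on its +y face): 90 mm from the foot, where the stroke finishes; same axes
- mod_c_centre (a point): Centre of a tin-cased module (farthest from the robot; may be absent), a block 64 (x) x 50 (y) x 110 mm (z, foot to top), 0.3-0.55 kg. Starts on its foot, z up, 5 to 30 mm clear of the board's long edge, 105 mm from its neighbour's centre; a brass strip runs up its +y face, away from the board. Tipped over, its y points up, its z along the board's -y, its strip is 60 mm above the counter
- mod_c_start (a point): Point on the centre line of that module's contact strip (on its +y face): 20 mm from the foot, where the stroke starts; same axes
- mod_c_middle (a point): Point on the centre line of that module's contact strip (on its +y face): half-way along; same axes
- mod_c_finish (a point): Point on the centre line of that module's contact strip (on its +y face): 90 mm from the foot, where the stroke finishes; same axes
- iron_stand: Bystander, to be left alone: black soldering iron stand, base 100 x 70 mm, about 100 mm tall; origin at its underside
- tube: Bystander, to be left alone: glass vacuum tube standing upright, 44 mm across, 96 mm tall; origin at its underside
- bracket_l: Bystander, to be left alone: tin L-bracket, 85 x 50 mm, 35 mm high; origin at its underside
- bracket_r: Bystander, to be left alone: tin L-bracket, 85 x 50 mm, 35 mm high; origin at its underside
- remote: Bystander, to be left alone: blue plastic remote, 170 x 48 x 20 mm; origin at its underside
- meter: Bystander, to be left alone: multimeter, 75 x 145 x 35 mm; origin at its underside
- driver: Bystander, to be left alone: screwdriver lying down; origin at its underside
Things that resemble listed ones, but are neither listed nor needed, are in the scene too. Leave any purple or red look-alike of the part that bears mod_a_centre alone.

How it is judged:
On the way, in this order (a step that is already met when the one before it is completed fails the run):
1. every module lies on the board with its contact strip up (angle between each of mod_a_centre, mod_b_centre, mod_c_centre's own y axis and vertical below 0.12 rad and height (world z) of mod_a_centre between 0.029 and 0.041 m and y of mod_a_centre in the frame of board between -0.08 and 0.08 m and x of mod_a_centre in the frame of board between -0.16 and 0.16 m and height (world z) of mod_b_centre between 0.029 and 0.041 m and y of mod_b_centre in the frame of board between -0.08 and 0.08 m and x of mod_b_centre in the frame of board between -0.16 and 0.16 m and height (world z) of mod_c_centre between 0.029 and 0.041 m and y of mod_c_centre in the frame of board between -0.08 and 0.08 m and x of mod_c_centre in the frame of board between -0.16 and 0.16 m), for 0.3 s.
2. the pad presses on the nearest module's strip at its start (centre within 15 mm, over 1 N) (distance between pad_face and mod_a_start below 0.015 m and contact force between pad and mod_a above 1 N), for 0.1 s.
3. the pad presses on the nearest module's strip at its middle (centre within 15 mm, over 1 N) (distance between pad_face and mod_a_middle below 0.015 m and contact force between pad and mod_a above 1 N), for 0.1 s.
4. the pad presses on the nearest module's strip at its finish (centre within 15 mm, over 1 N) (distance between pad_face and mod_a_finish below 0.015 m and contact force between pad and mod_a above 1 N), for 0.1 s.
5. the pad presses on the middle module's strip at its start (centre within 15 mm, over 1 N) (distance between pad_face and mod_b_start below 0.015 m and contact force between pad and mod_b above 1 N), for 0.1 s.
6. the pad presses on the middle module's strip at its middle (centre within 15 mm, over 1 N) (distance between pad_face and mod_b_middle below 0.015 m and contact force between pad and mod_b above 1 N), for 0.1 s.
7. the pad presses on the middle module's strip at its finish (centre within 15 mm, over 1 N) (distance between pad_face and mod_b_finish below 0.015 m and contact force between pad and mod_b above 1 N), for 0.1 s.
8. the pad presses on the farthest module's strip at its start (centre within 15 mm, over 1 N) (distance between pad_face and mod_c_start below 0.015 m and contact force between pad and mod_c above 1 N), for 0.1 s.
9. the pad presses on the farthest module's strip at its middle (centre within 15 mm, over 1 N) (distance between pad_face and mod_c_middle below 0.015 m and contact force between pad and mod_c above 1 N), for 0.1 s.
10. the pad presses on the farthest module's strip at its finish (centre within 15 mm, over 1 N) (distance between pad_face and mod_c_finish below 0.015 m and contact force between pad and mod_c above 1 N), for 0.1 s.
At the end, for the whole second after the job is handed in: Every module lies on its side, strip up (within 0.12 rad), resting on the board with its centre over the board; the burnishing block stands upright on the tin plate, its centre within 45 mm (x) and 40 mm (y) of the plate's centre; all at rest and released (all of step 1 and linear speed of each of mod_a, mod_b, mod_c, block below 0.02 m/s and x of block_centre in the frame of tray between -0.045 and 0.045 m and y of block_centre in the frame of tray between -0.04 and 0.04 m and angle between block_centre's own z axis and vertical below 0.1 rad and height (world z) of block_centre below 0.036 m); the robot touches nothing.
It fails at once if a module is lifted (centre over 85 mm above the counter) (height (world z) of any of mod_a_centre, mod_b_centre, mod_c_centre above 0.085 m).
It fails at once if the pad is pressed on a module with over 18 N (contact force between pad and mod_a above 18 N or contact force between pad and mod_b above 18 N or contact force between pad and mod_c above 18 N).
It fails at once if a bystander is moved by more than 25 mm (distance of any of iron_stand, tube, bracket_l, bracket_r, remote, meter, driver from where it was at the start of the episode above 0.025 m).
Of mod_a, mod_b, mod_c only 2 to 3 are there at a start; the rules pass over those that are not, and their reading is None.
At some moment in a run one of block may be knocked a few centimetres aside while the robot is not near it.
It also fails if it takes over 210 s, if anything falls off the work surface, if the arm or the gripper's body presses on something with over 40 N, if the wrist force passes 120 N, or if a joint passes its speed limit or range.

## Working session

There is one attempt and no reset: what is moved stays moved. The work goes in short steps, Python scripts to look and compute and a shell command to move; the robot and the scene stay as the last step left them, time stands still between calls to the robot, and variables do not carry over. Pictures are saved under pics/ and viewed, at most 18 in all, crops included, and the job is handed in when it is done.

```bash
ls; mkdir -p pics; cat > h.py <<'E'
import numpy as np,cv2
from cell import manip
from scipy.spatial.transform import Rotation as R
def cam(n):
    c=manip.camera_info(n); o=np.array(c["orientation"],float)
    M=o if o.shape==(3,3) else R.from_rotvec(o).as_matrix() if o.size==3 else R.from_quat(o).as_matrix()
    return c,M,np.array(c["position"])
def p2w(n,u,v,z,cc=None):
    c,M,p=cc or cam(n); d=M@np.array([(u-c["cx"])/c["fx"],(v-c["cy"])/c["fy"],1]); return p+d*(z-p[2])/d[2]
def w2p(n,P,cc=None):
    c,M,p=cc or cam(n); q=M.T@(np.array(P)-p); return np.array([c["fx"]*q[0]/q[2]+c["cx"],c["fy"]*q[1]/q[2]+c["cy"]])
def shot(n,f,crop=None,s=1.5):
    im=manip.read_camera(n)[:,:,::-1].copy(); cv2.imwrite("pics/raw_"+f,im)
    if crop: x0,y0,x1,y1=crop; im=im[y0:y1,x0:x1]
    cv2.imwrite("pics/"+f,cv2.resize(im,None,fx=s,fy=s,interpolation=cv2.INTER_CUBIC))
E
python3 - <<'E'
from h import *
for n in ("scene","top","wrist"): print(n,manip.camera_info(n))
print(manip.sense(),manip.nose_length)
shot("top","t0.png",s=1.5); shot("scene","s0.png",s=1.5)
E
```

```text
pics
scene {'fx': 449.9419585413814, 'fy': 449.9419585413814, 'cx': 267.11377745852326, 'cy': 188.2026594089578, 'position': array([ 1.20267532, -0.69707514,  0.77791351]), 'orientation': array([-2.07985297, -0.80794647,  0.39332608])}
top {'fx': 475.84196075733377, 'fy': 475.84196075733377, 'cx': 260.43614371665876, 'cy': 192.42101891493294, 'position': array([0.3790223 , 0.05516789, 1.56593489]), 'orientation': array([-2.1872482 ,  2.14794447, -0.16358993])}
wrist {'fx': 265.39844453812276, 'fy': 265.39844453812276, 'cx': 252.1083086276347, 'cy': 192.18594402992576, 'position': array([ 0.26335087, -0.57207003,  0.37301369]), 'orientation': array([ 2.31396336, -1.7031496 , -0.27509209])}
{'time': 0.0, 'joint_positions': array([ 1.24641148,  0.33287734, -0.06470584,  1.4609239 ,  0.02162709,
        1.34990155, -0.08852103]), 'dq': array([-3.25373926e-05, -5.18365315e-04, -1.07978443e-03,  1.91888485e-03,
        2.34772949e-05,  7.65084045e-04, -1.21366823e-04]), 'effort': array([ 1.34760605e-03, -6.25447011e+01,  4.93559218e-02, -3.91606021e+01,
        1.59935810e-02,  9.95480921e-03,  3.02082327e-06]), 'position': array([ 0.18568266, -0.59650221,  0.30312078]), 'orientation': array([-3.10452744e+00, -4.72055233e-01,  4.71967812e-04]), 'ft_force': array([-0.37561393, -0.14779211,  0.43138221]), 'torque': array([0.01050549, 0.01454809, 0.0145644 ]), 'finger_force': 0.0, 'gripper_width': 1.0041358749080143} 0.0726
```

View pics/t0.png

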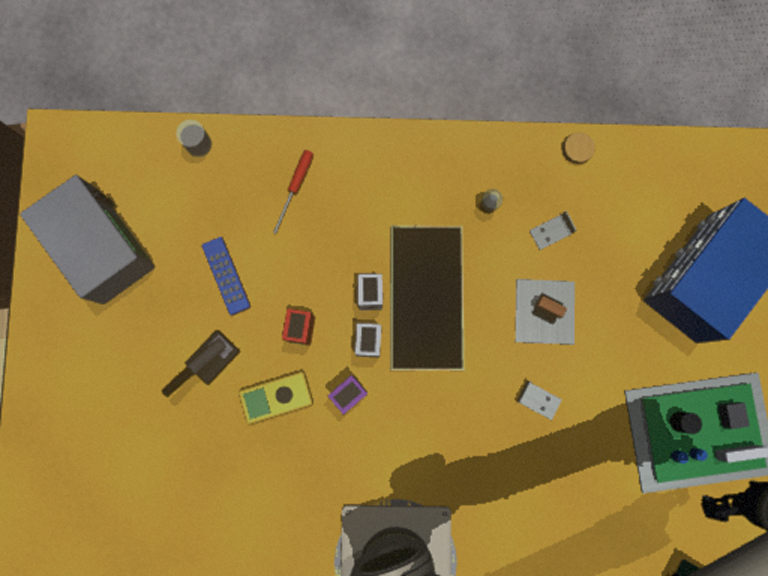

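View pics/s0.png

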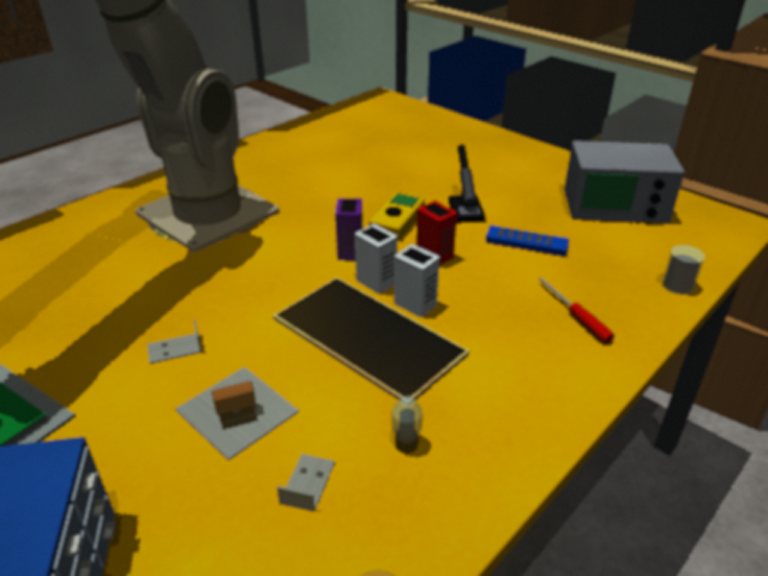

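The top view shows the board at (427,298), two tin modules at (370,290) and (368,339), and the plate at (546,312) with the block at (549,306). The look-alikes are red at (298,326) and purple at (347,394). I choose the two tin ones and check them in a crop.

```bash
python3 - <<'E'
from h import *
im=cv2.imread("pics/raw_t0.png")
cv2.imwrite("pics/c0.png",cv2.resize(im[140:255,225:395],None,fx=4.6,fy=4.6,interpolation=cv2.INTER_CUBIC))
E
```

```text
(no output)
```

View pics/c0.png

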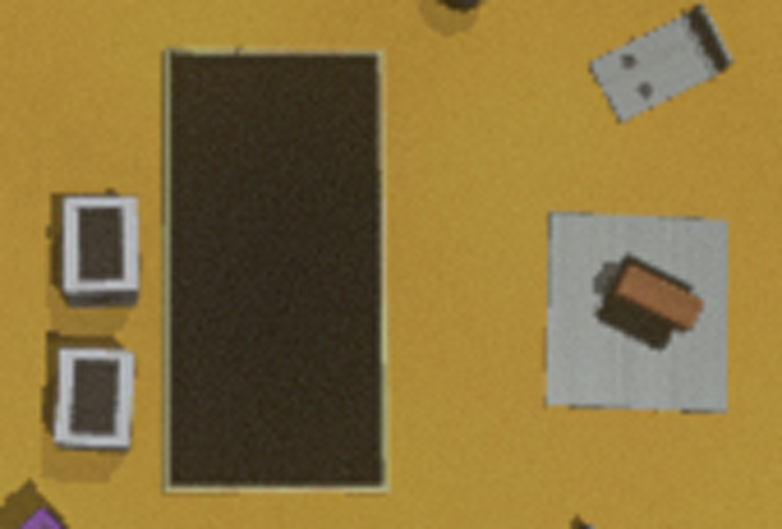

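```bash
python3 - <<'E'
from h import *
T=cam("top")
def f(X,Y,z): return p2w("top",(X+.5)/4.6-.5+225,(Y+.5)/4.6-.5+140,z,T)[:2]
S={"board":([(165,50),(382,53),(386,490),(164,490)],.01),"A":([(58,348),(133,350),(130,447),(54,443)],.11),"B":([(65,197),(138,197),(136,291),(64,291)],.11),
"tray":([(548,212),(727,219),(726,412),(546,406)],.003),"block":([(632,261),(702,301),(690,330),(614,293)],.053)}
for k,(c,z) in S.items():
    w=np.array([f(*p,z) for p in c]); e=np.roll(w,-1,0)-w
    print(k,w.mean(0).round(4),"sides",np.linalg.norm(e,axis=1).round(3),"yaw of edges deg",np.degrees(np.arctan2(e[:,1],e[:,0])).round(1)); print(w.round(3).tolist())
for n,u,v in (("red",298,326),("purple",347,394)): print(n,p2w("top",u/1.5,v/1.5,.11,T)[:2].round(3))
for n,u,v in (("tube",489,200),):print(n,p2w("top",u/1.5,v/1.5,.09,T)[:2].round(3))
print(R.from_rotvec(manip.sense()["orientation"]).as_matrix().round(3))
E
```

```text
board [ 0.5601 -0.0605] sides [0.158 0.316 0.157 0.317] yaw of edges deg [ -89.5 -179.3   91.     0.8]
[[0.718, 0.021], [0.719, -0.137], [0.403, -0.141], [0.401, 0.016]]
A [0.4599 0.0662] sides [0.05  0.064 0.05  0.063] yaw of edges deg [-90.5 179.3  88.   -1.1]
[[0.492, 0.091], [0.492, 0.041], [0.427, 0.042], [0.429, 0.092]]
B [0.5624 0.0636] sides [0.049 0.064 0.048 0.063] yaw of edges deg [-88.8 179.8  91.1   0.7]
[[0.594, 0.088], [0.595, 0.039], [0.531, 0.039], [0.53, 0.088]]
tray [ 0.5342 -0.3231] sides [0.131 0.14  0.13  0.14 ] yaw of edges deg [-91.1 178.8  89.1  -0.9]
[[0.606, -0.259], [0.603, -0.39], [0.463, -0.387], [0.465, -0.257]]
block [ 0.5404 -0.327 ] sides [0.056 0.022 0.059 0.026] yaw of edges deg [-119.1  156.9   64.8  -29.5]
[[0.565, -0.308], [0.538, -0.357], [0.517, -0.348], [0.542, -0.295]]
red [0.483 0.208]
purple [0.348 0.105]
tube [ 0.76  -0.186]
[[ 0.955  0.297 -0.   ]
 [ 0.297 -0.955  0.001]
 [-0.    -0.001 -1.   ]]
```

```bash
cat >> h.py <<'E'
def go(P,yaw=90):
    "shift rows (tool units, x,y,z total) from the measured pose to P, and turn about tool z to bring tool x to yaw"
    s=manip.sense(); M=R.from_rotvec(s["orientation"]).as_matrix(); d=np.array(P)-s["position"]
    y=np.degrees(np.arctan2(M[1,0],M[0,0])); Y=np.radians(yaw); W=np.array([[np.cos(Y),np.sin(Y),0],[np.sin(Y),-np.cos(Y),0],[0,0,-1]])
    e=R.from_matrix(M.T@W).as_rotvec()/(np.pi/2)
    print("pos",s["position"].round(4),"yaw",y.round(1),"shift now-axes",(M.T@d/.15).round(3),"shift after turn",(W.T@d/.15).round(3),"turn",e.round(3),"F",s["ft_force"].round(1),"w",round(float(s["gripper_width"]),3),"t",round(s["time"],1))
E
python3 -m crank '[[-0.5,[0,0,0],[0,0,-0.079]],[-0.5,[0,0,0],[0,0,-0.079]],[-0.5,[0,0,0],[0,0,-0.079]],[-0.5,[0,0,0],[0,0,-0.079]],[-0.5,[0,0,0],[0,0,-0.079]],[-0.5,[0,0,0],[0,0,-0.079]],[-0.5,[0,0,0],[0,0,-0.079]],[-0.5,[0,0,0],[0,0,-0.079]],[-0.5,[0,0,0],[0,0,-0.079]],[-0.5,[0,0,0],[0,0,-0.079]],[-0.5,[0,0,0],[0,0,-0.018]]]'
python3 -c "
from h import *
go([.5,-.25,.304]);go([.46,.14,.304])"
```

```text
time: 1.02
position: [0.1857, -0.5966, 0.3034]
orientation: [-2.212, -2.23, -0.001]
ft_force: [-0.3, 1.0, -0.2]
gripper_width: 0.253
finger_force: 0.0
pos [ 0.1857 -0.5966  0.3034] yaw 90.4 shift now-axes [ 2.294e+00  2.113e+00 -2.000e-03] shift after turn [ 2.311  2.095 -0.004] turn [-0.    -0.001  0.005] F [-0.3  1.  -0.2] w 0.253 t 1.0
pos [ 0.1857 -0.5966  0.3034] yaw 90.4 shift now-axes [ 4.896  1.867 -0.   ] shift after turn [ 4.911e+00  1.829e+00 -4.000e-03] turn [-0.    -0.001  0.005] F [-0.3  1.  -0.2] w 0.253 t 1.0
```

```bash
python3 -m crank '[[-0.5,[0.19,0.175,0],[0,0,0]],[-0.5,[0.19,0.175,0],[0,0,0]],[-0.5,[0.19,0.175,0],[0,0,0]],[-0.5,[0.19,0.175,0],[0,0,0]],[-0.5,[0.19,0.175,0],[0,0,0]],[-0.5,[0.19,0.175,0],[0,0,0]],[-0.5,[0.19,0.175,0],[0,0,0]],[-0.5,[0.19,0.175,0],[0,0,0]],[-0.5,[0.19,0.175,0],[0,0,0]],[-0.5,[0.19,0.175,0],[0,0,0]],[-0.5,[0.19,0.175,0],[0,0,0]],[-0.5,[0.19,0.175,0],[0,0,0]]]'
python3 -c "
from h import *
go([.46,.13,.304])"
```

```text
time: 2.02
position: [0.5015, -0.2531, 0.3038]
orientation: [-2.222, -2.221, 0.0]
ft_force: [1.3, -0.4, -0.3]
gripper_width: 0.246
finger_force: 0.0
pos [ 0.5015 -0.2531  0.3038] yaw 90.0 shift now-axes [ 2.554e+00 -2.770e-01 -2.000e-03] shift after turn [ 2.554e+00 -2.770e-01 -1.000e-03] turn [-0.  0. -0.] F [ 1.3 -0.4 -0.3] w 0.246 t 2.0
```

```bash
python3 -m crank '[[-0.5,[0.23,-0.025,0],[0,0,0]],[-0.5,[0.23,-0.025,0],[0,0,0]],[-0.5,[0.23,-0.025,0],[0,0,0]],[-0.5,[0.23,-0.025,0],[0,0,0]],[-0.5,[0.23,-0.025,0],[0,0,0]],[-0.5,[0.23,-0.025,0],[0,0,0]],[-0.5,[0.23,-0.025,0],[0,0,0]],[-0.5,[0.23,-0.025,0],[0,0,0]],[-0.5,[0.23,-0.025,0],[0,0,0]],[-0.5,[0.23,-0.025,0],[0,0,0]],[-0.5,[0.23,-0.025,0],[0,0,0]],[-0.5,[0,0,0],[0,0,0]]]'
python3 -c "
from h import *
go([.46,.13,.12])
shot('wrist','w1.png',s=1.5)"
```

```text
time: 3.02
position: [0.4576, 0.1318, 0.3042]
orientation: [-2.211, -2.23, -0.003]
ft_force: [0.8, 0.5, 0.3]
gripper_width: 0.253
finger_force: 0.0
pos [0.4576 0.1318 0.3042] yaw 90.5 shift now-axes [-0.014  0.015  1.228] shift after turn [-0.012  0.016  1.228] turn [ 0.    -0.001  0.006] F [0.8 0.5 0.3] w 0.253 t 3.0
```

View pics/w1.png

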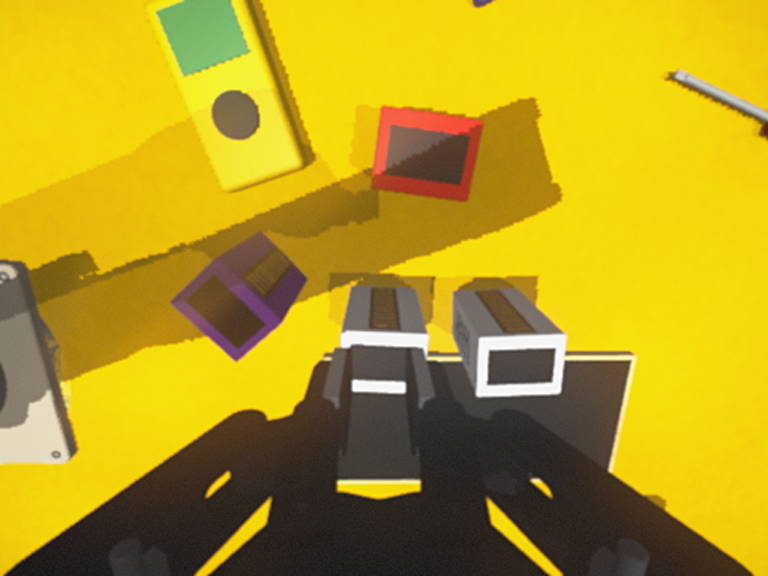

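The wrist view shows the tin modules at (385,320) and (510,345), with their brass strips on the far (+y) faces. The red and purple look-alikes are clear of the fingers. Next I descend behind A.

```bash
python3 -m crank '[[-0.5,[0,0.01,0.2],[0,0,0.006]],[-0.5,[0,0,0.2],[0,0,0]],[-0.5,[0,0,0.2],[0,0,0]],[-0.5,[0,0,0.2],[0,0,0]],[-0.5,[0,0,0.2],[0,0,0]],[-0.5,[0,0,0.2],[0,0,0]],[-0.5,[0,0,0],[0,0,0]]]'
python3 -m crank '[[-0.5,[-0.04,0,0],[0,0,0]],[-0.5,[-0.04,0,0],[0,0,0]],[-0.5,[-0.04,0,0],[0,0,0]],[-0.5,[-0.04,0,0],[0,0,0]],[-0.5,[-0.04,0,0],[0,0,0]],[-0.5,[-0.04,0,0],[0,0,0]],[-0.5,[0,0,0],[0,0,0]]]'
python3 -c "
from h import *
go([.46,.081,.12])"
```

```text
time: 3.65
position: [0.458, 0.1229, 0.1189]
orientation: [-2.229, -2.207, 0.011]
ft_force: [-1.4, -0.8, -0.8]
gripper_width: 0.25
finger_force: 0.0
time: 4.23
position: [0.4611, 0.0875, 0.1245]
orientation: [2.232, 2.209, 0.001]
ft_force: [1.7, 1.9, 1.0]
gripper_width: 0.248
finger_force: 0.9
pos [0.4611 0.0875 0.1245] yaw 89.4 shift now-axes [-0.044 -0.007  0.03 ] shift after turn [-0.043 -0.007  0.03 ] turn [ 0.001  0.    -0.007] F [1.7 1.9 1. ] w 0.248 t 4.2
```

```bash
python3 -m crank '[[-0.5,[-0.02,0,0],[0,0,0]],[-0.5,[-0.02,0,0],[0,0,0]],[-0.5,[0,0,0],[0,0,0]]]'
python3 -m crank '[[-0.5,[-0.02,0,0],[0,0,0]],[-0.5,[0,0,0],[0,0,0]]]'
python3 -c "
from h import *
go([.46,.081,.12]); shot('top','t1.png',(225,140,395,255),4.6)"
```

```text
time: 4.48
position: [0.4606, 0.0825, 0.124]
orientation: [2.232, 2.211, 0.0]
ft_force: [0.7, 2.4, 1.2]
gripper_width: 0.251
finger_force: 1.3
time: 4.65
position: [0.4604, 0.0795, 0.1238]
orientation: [-2.232, -2.211, 0.0]
ft_force: [0.4, 2.4, 1.6]
gripper_width: 0.25
finger_force: 1.5
pos [0.4604 0.0795 0.1238] yaw 89.5 shift now-axes [ 0.01  -0.003  0.026] shift after turn [ 0.01  -0.003  0.026] turn [-0.     0.    -0.006] F [0.4 2.4 1.6] w 0.25 t 4.7
```

View pics/t1.png

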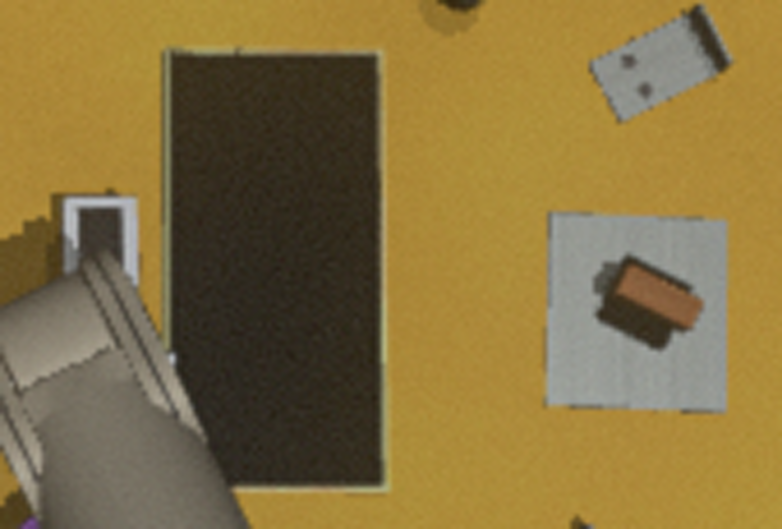

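The top view shows A's top corner at about (174,358), which puts it roughly at the board edge. I raise the fingers and push it over.

```bash
python3 -m crank '[[-0.5,[0.05,0,0],[0,0,0]],[-0.5,[0,0,-0.125],[0,0,0]],[-0.5,[0,0,-0.125],[0,0,0]],[-0.5,[0,0,0],[0,0,0]],[-0.5,[-0.05,0,0],[0,0,0]],[-0.5,[-0.04,0,0],[0,0,0]],[-0.5,[-0.04,0,0],[0,0,0]],[-0.5,[-0.04,0,0],[0,0,0]],[-0.5,[0,0,0],[0,0,0]]]'
python3 -m crank '[[-0.5,[-0.04,0,0],[0,0,0]],[-0.5,[-0.04,0,0],[0,0,0]],[-0.5,[-0.04,0,0],[0,0,0]],[-0.5,[-0.04,0,0],[0,0,0]],[-0.5,[-0.04,0,0],[0,0,0]],[-0.5,[0,0,0],[0,0,0]]]'
python3 -c "
from h import *
go([.46,.081,.16]); shot('scene','s1.png',(150,80,350,280),3)"
```

```text
time: 5.45
position: [0.46, 0.0599, 0.1607]
orientation: [-2.234, -2.209, 0.002]
ft_force: [0.6, -0.5, -0.4]
gripper_width: 0.249
finger_force: 0.0
time: 5.95
position: [0.46, 0.0302, 0.1613]
orientation: [2.233, 2.209, -0.001]
ft_force: [0.4, -0.5, 0.6]
gripper_width: 0.249
finger_force: 0.0
pos [0.46   0.0302 0.1613] yaw 89.4 shift now-axes [ 0.338 -0.004  0.009] shift after turn [ 0.338 -0.     0.009] turn [-0.     0.    -0.007] F [ 0.4 -0.5  0.6] w 0.249 t 6.0
```

View pics/s1.png

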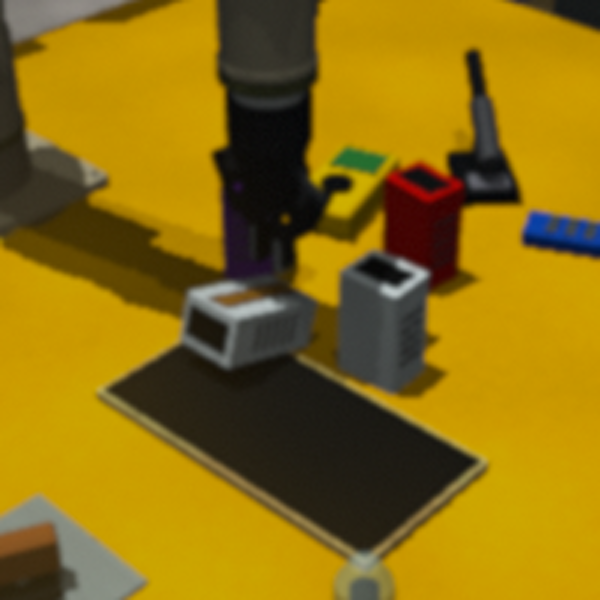

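The scene view shows A tipped onto its side with the strip up at (245,298), while B is still standing at (385,320). Next I tip B the same way, pushing a bit further while low so that it butts.

```bash
python3 -m crank '[[-0.5,[0,0,-0.2],[0,0,0]],[-0.5,[0.17,0.17,0],[0,0,0]],[-0.5,[0.17,0.17,0],[0,0,0]],[-0.5,[0.17,0.17,0],[0,0,0]],[-0.5,[0.17,0.17,0],[0,0,0]],[-0.5,[0.03,0,0],[0,0,0]],[-0.5,[0,0,0],[0,0,0]]]'
python3 -c "
from h import *
go([.562,.135,.124]); shot('top','t2.png',(225,140,395,255),4.6)"
```

```text
time: 6.58
position: [0.563, 0.1403, 0.1908]
orientation: [-2.226, -2.213, -0.001]
ft_force: [-0.6, -0.0, 0.1]
gripper_width: 0.249
finger_force: 0.0
pos [0.563  0.1403 0.1908] yaw 89.7 shift now-axes [-0.036 -0.006  0.445] shift after turn [-0.035 -0.007  0.446] turn [-0.001 -0.001 -0.004] F [-0.6 -0.   0.1] w 0.249 t 6.6
```

View pics/t2.png

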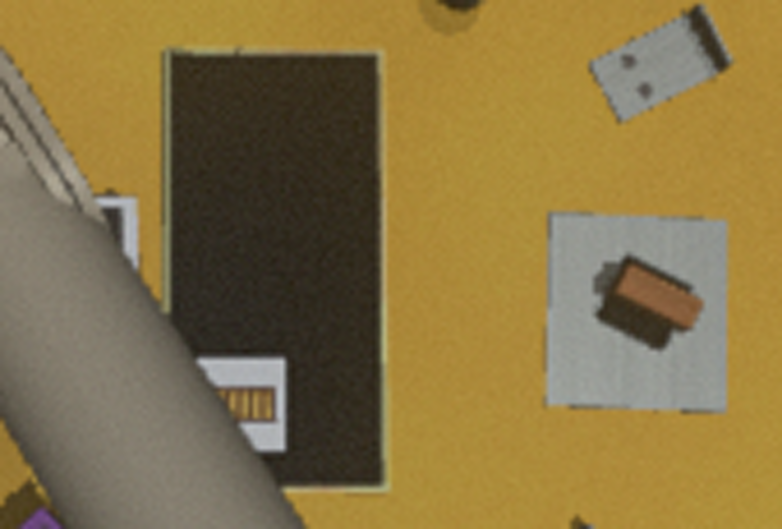

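A lies flat with its strip up: its top end is at X=286 and the strip at (250,405). Next comes B.

```bash
python3 -m crank '[[-0.5,[0,0,0.22],[0,0,0]],[-0.5,[0,0,0.22],[0,0,0]],[-0.5,[0,0,0],[0,0,0]],[-0.5,[-0.08,0,0],[0,0,0]],[-0.5,[-0.08,0,0],[0,0,0]],[-0.5,[-0.04,0,0],[0,0,0]],[-0.5,[-0.04,0,0],[0,0,0]],[-0.5,[-0.04,0,0],[0,0,0]],[-0.5,[-0.04,0,0],[0,0,0]],[-0.5,[-0.04,0,0],[0,0,0]],[-0.5,[-0.03,0,0],[0,0,0]],[-0.5,[0,0,0],[0,0,0]]]'
python3 -m crank '[[-0.5,[-0.03,0,0],[0,0,0]],[-0.5,[0,0,0],[0,0,0]]]'
```

```text
time: 7.63
position: [0.5624, 0.077, 0.1251]
orientation: [2.233, 2.209, -0.002]
ft_force: [0.3, -0.8, -0.3]
gripper_width: 0.253
finger_force: 0.0
time: 7.8
position: [0.5623, 0.0734, 0.125]
orientation: [2.232, 2.21, -0.002]
ft_force: [0.5, 0.3, 0.3]
gripper_width: 0.252
finger_force: 0.0
```

```bash
python3 -c "
from h import *
shot('scene','s2.png',(150,80,350,280),3)"
```

```text
(no output)
```

View pics/s2.png

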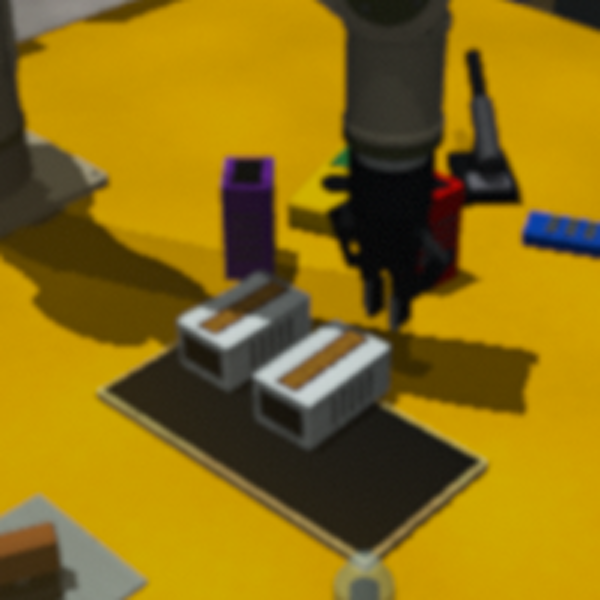

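Both modules lie on the board, strips up, at (245,310) and (320,360). Next I rise, open, and go to the block.

```bash
python3 -m crank '[[0.3,[0,0,-0.25],[0,0,0]],[0.3,[0,0,-0.25],[0,0,0]],[0.3,[0,0,-0.25],[0,0,0]],[0.3,[-0.25,0,0],[0,0,0]],[0.3,[-0.25,0,0],[0,0,0]],[0.3,[-0.25,0,0],[0,0,0]],[0.3,[-0.25,0,0],[0,0,0]],[0.3,[-0.25,0,0],[0,0,0]],[0.3,[-0.25,0,0],[0,0,0]],[0.3,[-0.25,-0.03,0],[0,0,0]],[0.3,[-0.25,-0.03,0],[0,0,0]],[0.3,[0,0,0],[0,0,0]]]'
python3 -c "
from h import *
go([.5404,-.327,.25],63); shot('top','t3.png',(225,140,395,255),4.6)"
```

```text
time: 8.85
position: [0.5484, -0.2347, 0.237]
orientation: [2.242, 2.199, -0.006]
ft_force: [-0.7, -1.7, -0.7]
gripper_width: 0.65
finger_force: 0.0
pos [ 0.5484 -0.2347  0.237 ] yaw 88.9 shift now-axes [-0.616 -0.041 -0.084] shift after turn [-0.572  0.232 -0.086] turn [-0.001  0.002  0.288] F [-0.7 -1.7 -0.7] w 0.65 t 8.8
```

View pics/t3.png

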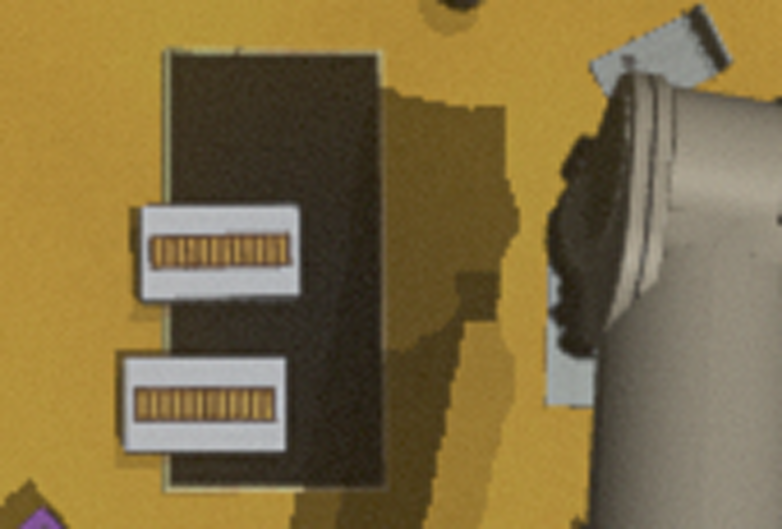

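Both modules lie flat: A spans X 124–286, Y 356–452, and B spans X 141–300, Y 205–298. The arm hides the block, so I use the wrist camera for it.

```bash
python3 - <<'E'
from h import *
T=cam("top")
def f(X,Y,z): return p2w("top",(X+.5)/4.6-.5+225,(Y+.5)/4.6-.5+140,z,T)[:2]
for k,c in {"A":[(124,356),(286,356),(286,452),(124,452)],"B":[(142,206),(300,204),(300,296),(141,300)]}.items():
    w=np.array([f(*p,.06) for p in c]); foot=(w[0]+w[3])/2; top=(w[1]+w[2])/2; u=(top-foot)/np.linalg.norm(top-foot)
    print(k,w.mean(0).round(4),np.linalg.norm(top-foot).round(4),"start",(foot+.02*u).round(4),"fin",(foot+.09*u).round(4),"dir",np.degrees(np.arctan2(u[1],u[0])).round(1))
print(w2p("wrist",[.5404,-.327,.053]))
shot("wrist","w2.png",s=1.5)
E
```

```text
A [ 0.4593 -0.01  ] 0.1115 start [0.4586 0.0257] fin [ 0.4599 -0.0442] dir -89.0
B [ 0.5651 -0.0194] 0.1101 start [0.5638 0.0156] fin [ 0.5665 -0.0543] dir -87.8
[245.06163272 271.69774093]
```

View pics/w2.png

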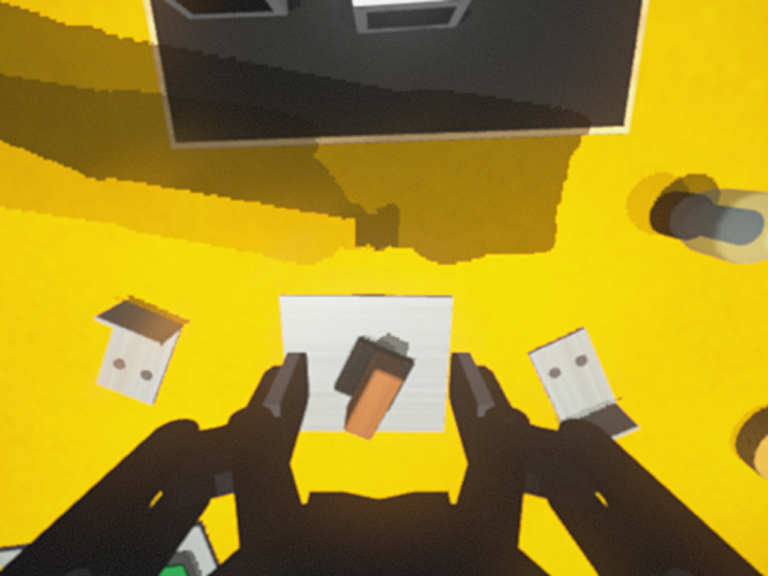

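The wrist view shows the block on its plate, its top face spanning (375,360), (412,372), (372,440), (345,430). It is about where I first measured it.

```bash
python3 - <<'E'
from h import *
c=cam("wrist")
w=np.array([p2w("wrist",u/1.5,v/1.5,.053,c)[:2] for u,v in [(376,359),(413,371),(372,440),(345,430)]])
e=np.roll(w,-1,0)-w
print(w.round(3).tolist(),w.mean(0),np.linalg.norm(e,axis=1).round(3),np.degrees(np.arctan2(e[:,1],e[:,0])).round(1))
go([.541,-.327,.15],62)
E
```

```text
[[0.549, -0.283], [0.575, -0.293], [0.544, -0.353], [0.524, -0.343]] [ 0.54807749 -0.31814128] [0.028 0.067 0.022 0.065] [ -20.7 -117.2  155.2   67.9]
pos [ 0.5501 -0.2272  0.2374] yaw 89.3 shift now-axes [-0.666 -0.052  0.583] shift after turn [-0.616  0.259  0.583] turn [-0.    -0.     0.303] F [ 0.4  0.2 -0.2] w 0.648 t 8.9
```

```bash
python3 -m crank '[[0.5,[0,0,0],[0,0,0.073]],[0.5,[0,0,0],[0,0,0.073]],[0.5,[0,0,0],[0,0,0.073]],[0.5,[0,0,0],[0,0,0.073]],[0.5,[-0.2,0.085,0.15],[0,0,0]],[0.5,[-0.2,0.085,0.15],[0,0,0]],[0.5,[-0.2,0.085,0.15],[0,0,0]],[0.5,[0,0,0],[0,0,0]],[0.5,[0,0,0],[0,0,0]],[0.5,[0,0,0],[0,0,0]]]'
python3 -c "
from h import *
go([.541,-.326,.091],63)
c=cam('wrist');shot('wrist','w3.png',s=1.5);print(w2p('wrist',[.541,-.326,.053],c)*1.5)"
```

```text
time: 9.78
position: [0.5452, -0.3211, 0.1706]
orientation: [-2.673, -1.649, -0.002]
ft_force: [0.8, -0.1, 0.3]
gripper_width: 0.753
finger_force: 0.0
pos [ 0.5452 -0.3211  0.1706] yaw 63.3 shift now-axes [-0.043 -0.01   0.53 ] shift after turn [-0.042 -0.01   0.531] turn [-0.    -0.001  0.004] F [ 0.8 -0.1  0.3] w 0.753 t 9.8
[374.31817597 336.09762072]
```

View pics/w3.png

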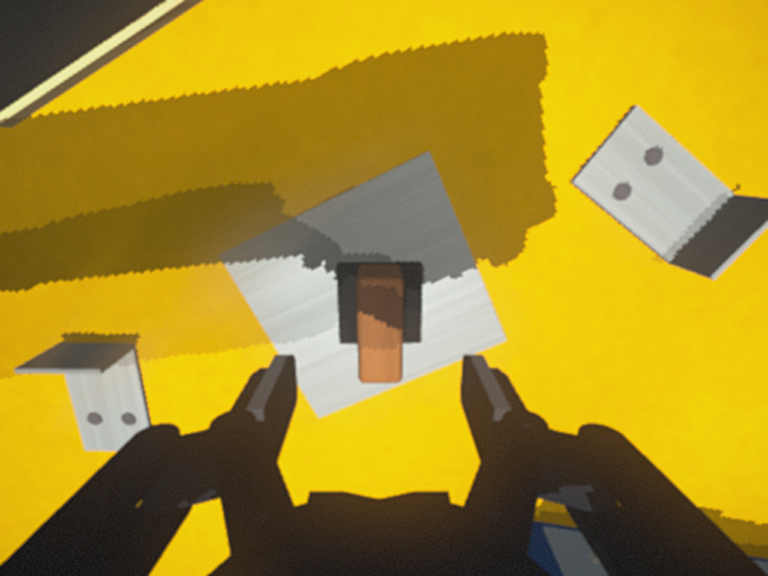

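The block's top centre is at (380,323), aligned with the fingers and centred between them (fingers at 295 and 462). I descend and grip.

```bash
python3 -m crank '[[0.5,[-0.01,0.01,0.17],[0,0,0]],[0.5,[0,0,0.17],[0,0,0]],[0.5,[0,0,0.16],[0,0,0]],[0.5,[0,0,0],[0,0,0]],[0.5,[0,0,0],[0,0,0]]]'
python3 -m crank '[[-1,[0,0,0],[0,0,0]],[-1,[0,0,0],[0,0,0]],[-1,[0,0,0],[0,0,0]],[-1,[0,0,0],[0,0,0]],[-1,[0,0,0],[0,0,0]],[-1,[0,0,0],[0,0,0]],[-1,[0,0,0],[0,0,0]],[-1,[0,0,0],[0,0,0]]]' 40
python3 -c "
from h import *
go([.54,-.326,.2],90)"
```

```text
time: 10.25
position: [0.5454, -0.3234, 0.0958]
orientation: [-2.673, -1.648, -0.0]
ft_force: [0.3, 0.3, 0.8]
gripper_width: 0.749
finger_force: 0.0
time: 10.92
position: [0.5452, -0.3253, 0.0958]
orientation: [2.675, 1.645, 0.001]
ft_force: [2.1, -0.2, 1.6]
gripper_width: 0.275
finger_force: 42.2
pos [ 0.5452 -0.3253  0.0958] yaw 63.2 shift now-axes [-0.02  -0.028 -0.695] shift after turn [-0.005 -0.035 -0.695] turn [ 0.001  0.    -0.298] F [ 2.1 -0.2  1.6] w 0.275 t 10.9
```

```bash
python3 -m crank '[[-1,[0,0,-0.1],[0,0,0]],[-1,[0,0,-0.2],[0,0,0]],[-1,[0,0,-0.2],[0,0,0]],[-1,[0,0,-0.2],[0,0,0]],[-1,[0,0,0],[0,0,-0.075]],[-1,[0,0,0],[0,0,-0.075]],[-1,[0,0,0],[0,0,-0.075]],[-1,[0,0,0],[0,0,-0.075]],[-1,[0,0,0],[0,0,0]],[-1,[0,0,0],[0,0,0]]]'
python3 -c "
from h import *
c=cam('wrist');shot('wrist','w4.png',s=1.5)
go([.459,.0257,.2],90.5)"
```

```text
time: 11.75
position: [0.5445, -0.3252, 0.2007]
orientation: [-2.222, -2.22, 0.0]
ft_force: [-0.3, -0.1, -1.2]
gripper_width: 0.272
finger_force: 41.7
pos [ 0.5446 -0.3252  0.2007] yaw 89.9 shift now-axes [ 2.339 -0.573  0.005] shift after turn [ 2.344 -0.55   0.004] turn [-0.    -0.    -0.006] F [-0.1 -0.3 -0.9] w 0.273 t 11.8
```

View pics/w4.png

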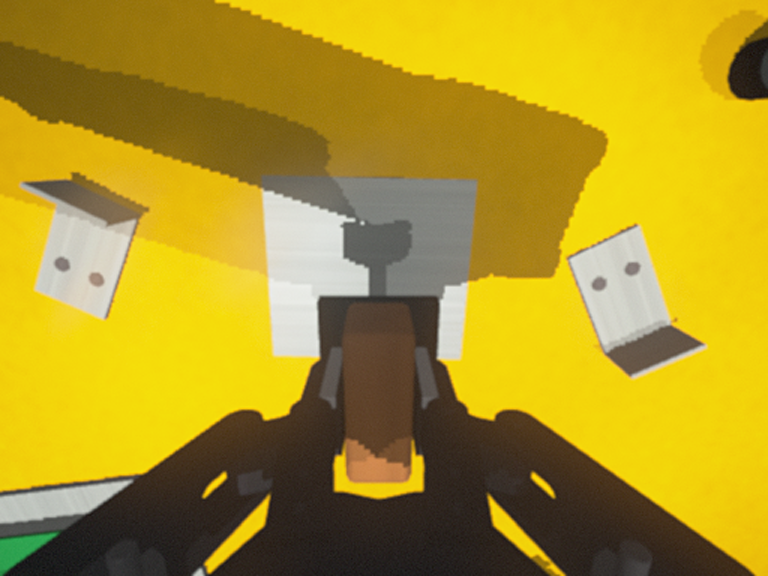

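The block is held straight, with its top face spanning rows 303–482. I compute its offset from the TCP.

```bash
python3 - <<'E'
from h import *
c=cam("wrist"); p=manip.sense()["position"]
for v in (303,482): print((p2w("wrist",378/1.5,v/1.5,p[2]-.0428,c)-p).round(4))
E
python3 -m crank '[[-1,[0.2,-0.045,0],[0,0,0]],[-1,[0.2,-0.045,0],[0,0,0]],[-1,[0.2,-0.045,0],[0,0,0]],[-1,[0.2,-0.045,0],[0,0,0]],[-1,[0.2,-0.045,0],[0,0,0]],[-1,[0.2,-0.045,0],[0,0,0]],[-1,[0.2,-0.045,0],[0,0,0]],[-1,[0.2,-0.045,0],[0,0,0]],[-1,[0.2,-0.045,0],[0,0,0]],[-1,[0.2,-0.045,0],[0,0,0]],[-1,[0.2,-0.045,0],[0,0,0]],[-1,[0.14,-0.055,0],[0,0,0]]]'
python3 -m crank '[[-1,[0,0,0],[0,0,0]],[-1,[0,0,0],[0,0,0]],[-1,[0,0,0],[0,0,0]]]'
python3 -c "
from h import *
go([.459,.026,.158],90.5)"
```

```text
[ 0.0009  0.0392 -0.0428]
[ 0.0008 -0.0285 -0.0428]
time: 12.8
position: [0.4606, 0.0284, 0.2008]
orientation: [2.219, 2.223, 0.001]
ft_force: [-0.4, 1.1, -2.2]
gripper_width: 0.274
finger_force: 41.7
time: 13.05
position: [0.4613, 0.0249, 0.2006]
orientation: [2.22, 2.222, -0.001]
ft_force: [-0.1, 0.0, -1.8]
gripper_width: 0.272
finger_force: 41.7
pos [0.4613 0.0249 0.2006] yaw 90.1 shift now-axes [ 0.007 -0.016  0.284] shift after turn [ 0.007 -0.016  0.284] turn [ 0.     0.    -0.005] F [-0.1  0.  -1.8] w 0.272 t 13.1
```

```bash
python3 -m crank '[[-1,[-0.02,-0.015,0.1],[0,0,0]],[-1,[0,0,0.1],[0,0,0]],[-1,[0,0,0.09],[0,0,0]],[-1,[0,0,0],[0,0,0]],[-1,[0,0,0],[0,0,0]]]'
python3 -m crank '[[-1,[0,0,0.01],[0,0,0]],[-1,[0,0,0.01],[0,0,0]],[-1,[0,0,0],[0,0,0]]]'
python3 -m crank '[[-1,[0,0,0.01],[0,0,0]],[-1,[0,0,0],[0,0,0]]]'
python3 -m crank '[[-1,[0,0,0.01],[0,0,0]],[-1,[0,0,0],[0,0,0]]]'
```

```text
time: 13.47
position: [0.459, 0.0218, 0.1568]
orientation: [-2.219, -2.222, 0.001]
ft_force: [-0.0, 0.6, -0.9]
gripper_width: 0.272
finger_force: 41.7
time: 13.72
position: [0.4592, 0.0224, 0.1542]
orientation: [2.218, 2.224, 0.0]
ft_force: [-0.5, -0.7, -2.0]
gripper_width: 0.27
finger_force: 41.7
time: 13.88
position: [0.4592, 0.0225, 0.1527]
orientation: [2.217, 2.224, 0.0]
ft_force: [-0.6, -0.1, 1.7]
gripper_width: 0.274
finger_force: 42.2
time: 14.05
position: [0.4593, 0.0225, 0.151]
orientation: [2.217, 2.225, 0.001]
ft_force: [0.1, -0.5, 2.3]
gripper_width: 0.274
finger_force: 42.3
```

```bash
python3 -m crank '[[-1,[0,0,0.01],[0,0,0]],[-1,[0,0,0],[0,0,0]],[-1,[0,0,0],[0,0,0]]]'
python3 -m crank '[[-1,[-0.02,0,0],[0,0,0]],[-1,[-0.02,0,0],[0,0,0]],[-1,[-0.02,0,0],[0,0,0]],[-1,[-0.02,0,0],[0,0,0]],[-1,[-0.02,0,0],[0,0,0]],[-1,[-0.02,0,0],[0,0,0]],[-1,[-0.02,0,0],[0,0,0]],[-1,[-0.02,0,0],[0,0,0]],[-1,[-0.02,0,0],[0,0,0]],[-1,[-0.02,0,0],[0,0,0]],[-1,[-0.02,0,0],[0,0,0]],[-1,[-0.015,0,0],[0,0,0]]]'
python3 -c "
from h import *
go([.46,-.048,.149],90)"
```

```text
time: 14.3
position: [0.4592, 0.0225, 0.1496]
orientation: [2.217, 2.225, 0.001]
ft_force: [0.4, -2.1, 2.3]
gripper_width: 0.271
finger_force: 42.4
time: 15.3
position: [0.4591, -0.0131, 0.1494]
orientation: [2.218, 2.225, -0.0]
ft_force: [0.6, 2.8, 2.9]
gripper_width: 0.274
finger_force: 42.4
pos [ 0.4591 -0.0131  0.1494] yaw 90.2 shift now-axes [-0.233  0.005  0.003] shift after turn [-0.233  0.006  0.003] turn [-0.     0.     0.002] F [0.6 2.8 2.9] w 0.274 t 15.3
```

```bash
python3 -m crank '[[-1,[-0.02,0,0],[0,0,0]],[-1,[-0.02,0,0],[0,0,0]],[-1,[-0.02,0,0],[0,0,0]],[-1,[-0.02,0,0],[0,0,0]],[-1,[-0.02,0,0],[0,0,0]],[-1,[-0.02,0,0],[0,0,0]],[-1,[-0.02,0,0],[0,0,0]],[-1,[-0.02,0,0],[0,0,0]],[-1,[-0.02,0,0],[0,0,0]],[-1,[-0.02,0,0],[0,0,0]],[-1,[-0.02,0,0],[0,0,0]],[-1,[-0.013,0,0],[0,0,0]]]'
python3 -m crank '[[-1,[0,0,0],[0,0,0]],[-1,[0,0,0],[0,0,0]],[-1,[0,0,-0.1],[0,0,0]],[-1,[0,0,-0.2],[0,0,0]],[-1,[0,0,0],[0,0,0]]]'
python3 -c "
from h import *
shot('top','t4.png',(225,140,395,255),4.6)
go([.564,.012,.195],90)"
```

```text
time: 16.3
position: [0.4592, -0.0481, 0.1494]
orientation: [2.218, 2.225, -0.0]
ft_force: [0.1, 2.5, 2.7]
gripper_width: 0.274
finger_force: 42.4
time: 16.72
position: [0.4607, -0.0475, 0.1979]
orientation: [2.215, 2.223, 0.003]
ft_force: [1.5, -0.4, -0.9]
gripper_width: 0.275
finger_force: 41.9
pos [ 0.4601 -0.0478  0.1961] yaw 90.2 shift now-axes [0.397 0.694 0.009] shift after turn [0.399 0.693 0.008] turn [0.002 0.001 0.002] F [ 0.2 -0.8 -2.4] w 0.273 t 16.8
```

View pics/t4.png

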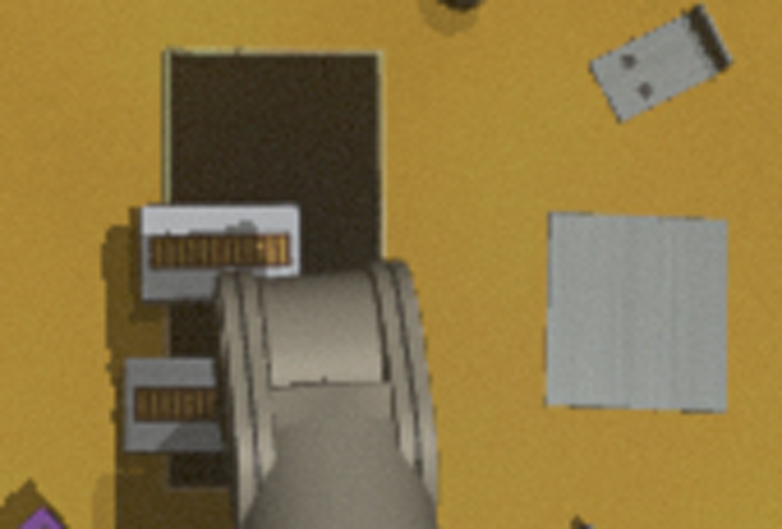

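A has not moved (its foot edge is still at X=124). Next is B's stroke.

```bash
python3 -m crank '[[-1,[0.08,0.139,0],[0,0,0]],[-1,[0.08,0.139,0],[0,0,0]],[-1,[0.08,0.139,0],[0,0,0]],[-1,[0.08,0.139,0],[0,0,0]],[-1,[0.08,0.139,0],[0,0,0]],[-1,[0,0,0],[0,0,0]],[-1,[0,0,0],[0,0,0]],[-1,[0,0,0.1],[0,0,0]],[-1,[0,0,0.1],[0,0,0]],[-1,[0,0,0.06],[0,0,0]],[-1,[0,0,0],[0,0,0]],[-1,[0,0,0],[0,0,0]]]'
python3 -c "
from h import *
go([.564,.012,.1495],90)"
```

```text
time: 17.77
position: [0.5627, 0.0122, 0.1552]
orientation: [-2.218, -2.224, 0.002]
ft_force: [0.5, -0.8, -0.9]
gripper_width: 0.274
finger_force: 41.8
pos [0.5627 0.0122 0.1552] yaw 90.2 shift now-axes [-0.001  0.009  0.038] shift after turn [-0.001  0.009  0.038] turn [-0.001  0.     0.002] F [ 0.5 -0.8 -0.9] w 0.274 t 17.8
```

```bash
python3 -m crank '[[-1,[0,0.005,0.01],[0,0,0]],[-1,[0,0,0.01],[0,0,0]],[-1,[0,0,0.01],[0,0,0]],[-1,[0,0,0.008],[0,0,0]],[-1,[0,0,0],[0,0,0]],[-1,[0,0,0],[0,0,0]]]'
python3 -m crank '[[-1,[-0.02,0,0],[0,0,0]],[-1,[-0.02,0.001,0],[0,0,0]],[-1,[-0.02,0,0],[0,0,0]],[-1,[-0.02,0.001,0],[0,0,0]],[-1,[-0.02,0,0],[0,0,0]],[-1,[-0.02,0.001,0],[0,0,0]],[-1,[-0.02,0,0],[0,0,0]],[-1,[-0.02,0.001,0],[0,0,0]],[-1,[-0.02,0,0],[0,0,0]],[-1,[-0.02,0.001,0],[0,0,0]],[-1,[-0.02,0,0],[0,0,0]],[-1,[-0.015,0.001,0],[0,0,0]]]'
```

```text
time: 18.27
position: [0.5644, 0.0126, 0.1501]
orientation: [2.217, 2.224, 0.001]
ft_force: [0.9, -1.3, 3.4]
gripper_width: 0.275
finger_force: 42.4
time: 19.27
position: [0.565, -0.023, 0.1497]
orientation: [2.218, 2.225, -0.0]
ft_force: [-0.7, 2.5, 2.5]
gripper_width: 0.271
finger_force: 42.4
```

```bash
python3 -m crank '[[-1,[-0.02,0.001,0],[0,0,0]],[-1,[-0.02,0,0],[0,0,0]],[-1,[-0.02,0.001,0],[0,0,0]],[-1,[-0.02,0,0],[0,0,0]],[-1,[-0.02,0.001,0],[0,0,0]],[-1,[-0.02,0,0],[0,0,0]],[-1,[-0.02,0.001,0],[0,0,0]],[-1,[-0.02,0,0],[0,0,0]],[-1,[-0.02,0.001,0],[0,0,0]],[-1,[-0.02,0,0],[0,0,0]],[-1,[-0.02,0.001,0],[0,0,0]],[-1,[-0.015,0,0],[0,0,0]]]'
python3 -m crank '[[-1,[0,0,0],[0,0,0]],[-1,[0,0,0],[0,0,0]],[-1,[0,0,-0.1],[0,0,0]],[-1,[0,0,-0.2],[0,0,0]],[-1,[0,0,0],[0,0,0]]]'
python3 -c "
from h import *
go([.534,-.327,.2],90)"
```

```text
time: 20.27
position: [0.5661, -0.0582, 0.1497]
orientation: [2.218, 2.225, -0.0]
ft_force: [-0.5, 1.9, 3.1]
gripper_width: 0.272
finger_force: 42.4
time: 20.68
position: [0.5675, -0.0577, 0.1987]
orientation: [2.215, 2.222, 0.004]
ft_force: [3.0, 0.7, -1.5]
gripper_width: 0.272
finger_force: 41.9
pos [ 0.5675 -0.0577  0.1987] yaw 90.2 shift now-axes [-1.794 -0.23  -0.008] shift after turn [-1.795 -0.224 -0.009] turn [0.003 0.001 0.002] F [ 3.   0.7 -1.5] w 0.272 t 20.7
```

```bash
python3 -m crank '[[-1,[-0.2,-0.025,0],[0,0,0]],[-1,[-0.2,-0.025,0],[0,0,0]],[-1,[-0.2,-0.025,0],[0,0,0]],[-1,[-0.2,-0.025,0],[0,0,0]],[-1,[-0.2,-0.025,0],[0,0,0]],[-1,[-0.2,-0.025,0],[0,0,0]],[-1,[-0.2,-0.025,0],[0,0,0]],[-1,[-0.2,-0.025,0],[0,0,0]],[-1,[-0.195,-0.025,0],[0,0,0]],[-1,[0,0,0],[0,0,0]],[-1,[0,0,0],[0,0,0]],[-1,[0,0,0],[0,0,0]]]'
python3 -m crank '[[-1,[0,0,0.15],[0,0,0]],[-1,[0,0,0.15],[0,0,0]],[-1,[0,0,0.15],[0,0,0]],[-1,[0,0,0.12],[0,0,0]],[-1,[0,0,0],[0,0,0]],[-1,[0,0,0],[0,0,0]],[-1,[0,0,0],[0,0,0]]]'
python3 -c "
from h import *
go([.534,-.327,.0962],90)"
```

```text
time: 21.68
position: [0.533, -0.3265, 0.1941]
orientation: [-2.217, -2.224, -0.0]
ft_force: [0.7, 0.8, -1.1]
gripper_width: 0.277
finger_force: 41.8
time: 22.27
position: [0.5341, -0.3265, 0.1106]
orientation: [2.215, 2.226, 0.001]
ft_force: [-0.9, 0.2, -1.9]
gripper_width: 0.276
finger_force: 41.7
pos [ 0.5341 -0.3265  0.1106] yaw 90.3 shift now-axes [-0.003 -0.001  0.096] shift after turn [-0.004 -0.001  0.096] turn [0.001 0.    0.003] F [-0.9  0.2 -1.9] w 0.276 t 22.3
```

```bash
python3 -m crank '[[-1,[0,0,0.04],[0,0,0]],[-1,[0,0,0.03],[0,0,0]],[-1,[0,0,0.02],[0,0,0]],[-1,[0,0,0.01],[0,0,0]],[-1,[0,0,0],[0,0,0]],[-1,[0,0,0],[0,0,0]]]'
python3 -c "
from h import *
go([.534,-.327,.0962],90)"
```

```text
time: 22.77
position: [0.5334, -0.3272, 0.0946]
orientation: [2.217, 2.225, 0.0]
ft_force: [-0.2, -0.5, 3.2]
gripper_width: 0.274
finger_force: 42.4
pos [ 0.5334 -0.3272  0.0946] yaw 90.2 shift now-axes [ 0.002  0.004 -0.011] shift after turn [ 0.002  0.004 -0.011] turn [0.    0.    0.002] F [-0.2 -0.5  3.2] w 0.274 t 22.8
```

```bash
python3 -m crank '[[-1,[0,0,-0.008],[0,0,0]],[-1,[0,0,0],[0,0,0]],[-1,[0,0,0],[0,0,0]],[-0.2,[0,0,0],[0,0,0]],[0,[0,0,0],[0,0,0]],[0.3,[0,0,0],[0,0,0]],[0.3,[0,0,0],[0,0,0]],[0.3,[0,0,0],[0,0,0]],[0.3,[0,0,0],[0,0,0]]]'
python3 -m crank '[[0.3,[0,0,-0.2],[0,0,0]],[0.3,[0,0,-0.25],[0,0,0]],[0.3,[0,0,-0.25],[0,0,0]],[0.3,[-0.2,0,-0.2],[0,0,0]],[0.3,[-0.25,0,0],[0,0,0]],[0.3,[-0.25,0,0],[0,0,0]],[0.3,[-0.25,0,0],[0,0,0]],[0.3,[-0.2,0,0],[0,0,0]],[0.3,[-0.1,0,0],[0,0,0]],[0.3,[0,0,0],[0,0,0]]]'
python3 -c "
from h import *
shot('top','t5.png',(225,140,395,255),4.6);go([.534,-.327,.2],90)"
```

```text
time: 23.52
position: [0.5331, -0.3271, 0.0953]
orientation: [-2.218, -2.225, 0.0]
ft_force: [-0.1, 0.5, -0.2]
gripper_width: 0.648
finger_force: 0.0
time: 24.35
position: [0.5318, -0.5185, 0.2286]
orientation: [-2.223, -2.219, 0.003]
ft_force: [-0.2, -0.3, -0.5]
gripper_width: 0.65
finger_force: 0.0
pos [ 0.5329 -0.5158  0.2289] yaw 90.0 shift now-axes [1.259 0.008 0.193] shift after turn [1.259 0.007 0.193] turn [-0. -0.  0.] F [ 0.5  0.7 -0.8] w 0.651 t 24.4
```

View pics/t5.png

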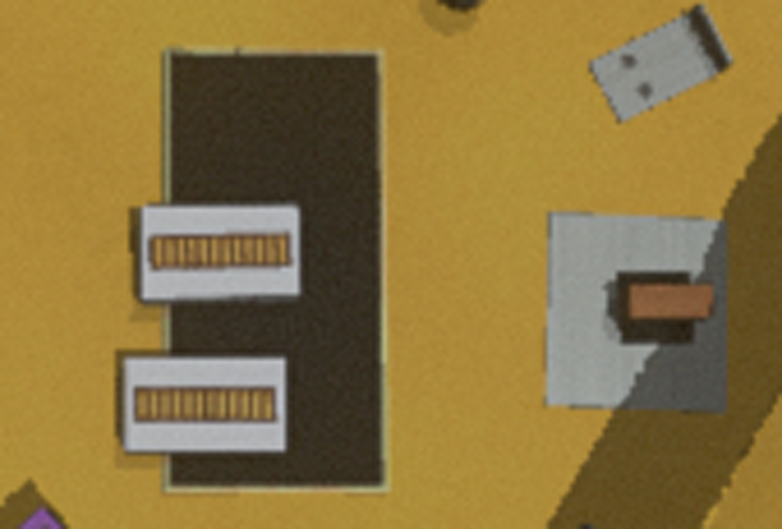

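The top view shows both modules flat with strips up, and the block standing on the plate with its top centre at about (670,300). I check the block's position against where I released it.

```bash
python3 - <<'E'
from h import *
T=cam("top")
def f(X,Y,z): return p2w("top",(X+.5)/4.6-.5+225,(Y+.5)/4.6-.5+140,z,T)[:2].round(4)
print("top",f(628,301,.053),f(712,301,.053),f(670,301,.053),"pad",f(655,307,.011), "padL",f(617,307,.011))
# wrist camera, same object
c=cam("wrist"); s=manip.sense()["position"]; shot("wrist","w5.png",s=1.5); print(s,w2p("wrist",[.534,-.331,.053],c)*1.5)
E
```

```text
top [ 0.5367 -0.3048] [ 0.5378 -0.3639] [ 0.5372 -0.3344] pad [ 0.5371 -0.3343] padL [ 0.5366 -0.3069]
[ 0.53291733 -0.51580843  0.22894426] [378.93946188 -59.21344626]
```

View pics/w5.png

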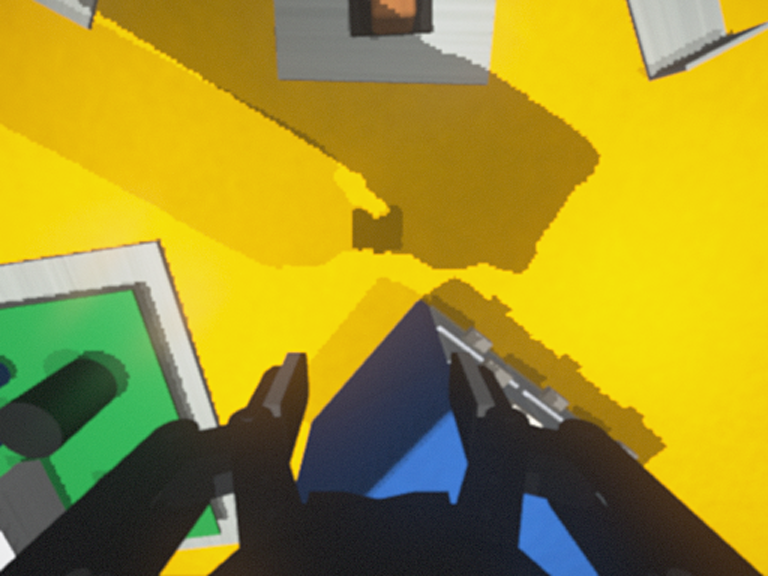

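```bash
python3 - <<'E'
from h import *
c=cam("wrist")
print("tray edge",p2w("wrist",383/1.5,82/1.5,.003,c).round(4),"pad near edge top",p2w("wrist",390/1.5,26/1.5,.011,c).round(4),"pad bottom",p2w("wrist",390/1.5,37/1.5,.003,c).round(4))
print("pad corners x",p2w("wrist",349/1.5,36/1.5,.003,c)[:2].round(4),p2w("wrist",431/1.5,36/1.5,.003,c)[:2].round(4), manip.sense()["position"].round(4))
E
```

```text
tray edge [ 0.5376 -0.385   0.003 ] pad near edge top [ 0.5417 -0.3547  0.011 ] pad bottom [ 0.5419 -0.3587  0.003 ]
pad corners x [ 0.5153 -0.3582] [ 0.5685 -0.3581] [ 0.5338 -0.5139  0.2293]
```

The pad sits about 7 mm further in −y than I assumed. My strokes were probably within the 15 mm tolerance, but only just. There is plenty of time, so I regrasp at the same place and repeat the strokes in order with the correction.

```bash
python3 -m crank '[[0.3,[0.2,0,0],[0,0,0]],[0.3,[0.2,0,0],[0,0,0]],[0.3,[0.2,0,0],[0,0,0]],[0.3,[0.2,0,0],[0,0,0]],[0.3,[0.2,0,0],[0,0,0]],[0.3,[0.2,0,0],[0,0,0]],[0.3,[0.04,0,0],[0,0,0]],[0.3,[0,0,0.2],[0,0,0]],[0.3,[0,0,0.2],[0,0,0]],[0.3,[0,0,0],[0,0,0]],[0.3,[0,0,0],[0,0,0]],[0.3,[0,0,0],[0,0,0]]]'
python3 -c "
from h import *
go([.5333,-.3271,.0955],90)"
```

```text
time: 25.45
position: [0.5339, -0.3277, 0.1716]
orientation: [2.216, 2.225, 0.001]
ft_force: [-0.3, 0.3, -0.1]
gripper_width: 0.65
finger_force: 0.0
pos [ 0.5339 -0.3277  0.1716] yaw 90.2 shift now-axes [ 0.004 -0.005  0.507] shift after turn [ 0.004 -0.004  0.507] turn [0.001 0.    0.003] F [-0.3  0.3 -0.1] w 0.65 t 25.4
```

```bash
python3 -m crank '[[0.3,[-0.043,0,0.17],[0,0,0]],[0.3,[0,0,0.17],[0,0,0]],[0.3,[0,0,0.165],[0,0,0]],[0.3,[0,0,0],[0,0,0]],[0.3,[0,0,0],[0,0,0]],[-1,[0,0,0],[0,0,0]],[-1,[0,0,0],[0,0,0]],[-1,[0,0,0],[0,0,0]],[-1,[0,0,0],[0,0,0]],[-1,[0,0,0],[0,0,0]],[-1,[0,0,0],[0,0,0]],[-1,[0,0,0],[0,0,0]]]' 40
python3 -c "
from h import *
go([.5333,-.3341,.0955],90)"
python3 -m crank '[[-1,[0,0,-0.1],[0,0,0]],[-1,[0,0,-0.2],[0,0,0]],[-1,[0,0,-0.2],[0,0,0]],[-1,[0,0,-0.2],[0,0,0]],[-1,[0,0,0],[0,0,0]],[-1,[0,0,0],[0,0,0]]]'
python3 -c "
from h import *
go([.4552,.0257,.2],90)"
```

```text
time: 26.45
position: [0.5335, -0.3347, 0.0945]
orientation: [2.217, 2.224, 0.0]
ft_force: [1.6, 0.0, 1.6]
gripper_width: 0.273
finger_force: 44.9
pos [ 0.5335 -0.3347  0.0945] yaw 90.2 shift now-axes [ 0.004 -0.001 -0.006] shift after turn [ 0.004 -0.001 -0.006] turn [0.    0.    0.002] F [1.6 0.  1.6] w 0.273 t 26.4
time: 26.95
position: [0.5336, -0.3347, 0.2014]
orientation: [2.216, 2.223, 0.0]
ft_force: [-0.3, 0.5, -1.8]
gripper_width: 0.274
finger_force: 44.5
pos [ 0.5336 -0.3347  0.2014] yaw 90.2 shift now-axes [ 2.404 -0.515  0.004] shift after turn [ 2.403 -0.522  0.009] turn [0.001 0.001 0.002] F [-0.3  0.5 -1.8] w 0.274 t 26.9
```

```bash
python3 -m crank '[[-1,[0.2,-0.043,0],[0,0,0]],[-1,[0.2,-0.043,0],[0,0,0]],[-1,[0.2,-0.043,0],[0,0,0]],[-1,[0.2,-0.043,0],[0,0,0]],[-1,[0.2,-0.043,0],[0,0,0]],[-1,[0.2,-0.043,0],[0,0,0]],[-1,[0.2,-0.043,0],[0,0,0]],[-1,[0.2,-0.043,0],[0,0,0]],[-1,[0.2,-0.043,0],[0,0,0]],[-1,[0.2,-0.043,0],[0,0,0]],[-1,[0.2,-0.043,0],[0,0,0]],[-1,[0.2,-0.043,0],[0,0,0]]]'
python3 -m crank '[[-1,[0,0,0],[0,0,0]],[-1,[0,0,0],[0,0,0]],[-1,[0,0,0.1],[0,0,0]],[-1,[0,0,0.1],[0,0,0]],[-1,[0,0,0.1],[0,0,0]],[-1,[0,0,0],[0,0,0]],[-1,[0,0,0],[0,0,0]]]'
python3 -c "
from h import *
go([.4552,.0257,.148],90)"
```

```text
time: 27.95
position: [0.453, 0.0263, 0.1981]
orientation: [-2.217, -2.224, 0.003]
ft_force: [1.9, -0.0, -1.5]
gripper_width: 0.276
finger_force: 44.4
time: 28.53
position: [0.4541, 0.0242, 0.1536]
orientation: [-2.218, -2.222, 0.003]
ft_force: [-0.2, -0.7, 1.8]
gripper_width: 0.276
finger_force: 44.8
pos [0.4541 0.0242 0.1536] yaw 90.1 shift now-axes [0.01  0.008 0.037] shift after turn [0.01  0.007 0.037] turn [-0.002 -0.     0.001] F [-0.2 -0.7  1.8] w 0.276 t 28.5
```

```bash
python3 -m crank '[[-1,[0.005,0.005,0.01],[0,0,0]],[-1,[0.005,0,0.01],[0,0,0]],[-1,[0,0,0],[0,0,0]],[-1,[0,0,0],[0,0,0]]]'
python3 -m crank '[[-1,[0,0,0.008],[0,0,0]],[-1,[0,0,0],[0,0,0]],[-1,[0,0,0],[0,0,0]]]'
```

```text
time: 28.87
position: [0.4558, 0.0265, 0.1516]
orientation: [2.217, 2.224, 0.001]
ft_force: [0.2, -2.6, 1.9]
gripper_width: 0.268
finger_force: 44.8
time: 29.12
position: [0.4557, 0.0266, 0.1501]
orientation: [2.217, 2.225, 0.001]
ft_force: [1.4, -2.1, 2.4]
gripper_width: 0.278
finger_force: 44.9
```

Now I sweep A from 0.0266 to −0.0442.

```bash
python3 -m crank '[[-1,[-0.02,0,0],[0,0,0]],[-1,[-0.02,0,0],[0,0,0]],[-1,[-0.02,0,0],[0,0,0]],[-1,[-0.02,0,0],[0,0,0]],[-1,[-0.02,0,0],[0,0,0]],[-1,[-0.02,0,0],[0,0,0]],[-1,[-0.02,0,0],[0,0,0]],[-1,[-0.02,0,0],[0,0,0]],[-1,[-0.02,0,0],[0,0,0]],[-1,[-0.02,0,0],[0,0,0]],[-1,[-0.02,0,0],[0,0,0]],[-1,[-0.015,0,0],[0,0,0]]]'
python3 -m crank '[[-1,[-0.02,0,0],[0,0,0]],[-1,[-0.02,0,0],[0,0,0]],[-1,[-0.02,0,0],[0,0,0]],[-1,[-0.02,0,0],[0,0,0]],[-1,[-0.02,0,0],[0,0,0]],[-1,[-0.02,0,0],[0,0,0]],[-1,[-0.02,0,0],[0,0,0]],[-1,[-0.02,0,0],[0,0,0]],[-1,[-0.02,0,0],[0,0,0]],[-1,[-0.02,0,0],[0,0,0]],[-1,[-0.02,0,0],[0,0,0]],[-1,[-0.02,0,0],[0,0,0]]]'
python3 -m crank '[[-1,[0,0,0],[0,0,0]],[-1,[0,0,0],[0,0,0]],[-1,[0,0,-0.1],[0,0,0]],[-1,[0,0,-0.2],[0,0,0]],[-1,[0,0,0],[0,0,0]],[-1,[0,0,0],[0,0,0]]]'
python3 -c "
from h import *
go([.5605,.016,.1535],90)"
```

```text
time: 30.12
position: [0.4555, -0.009, 0.1499]
orientation: [2.218, 2.225, -0.0]
ft_force: [0.0, 2.8, 2.5]
gripper_width: 0.274
finger_force: 45.0
time: 31.12
position: [0.4556, -0.0449, 0.1499]
orientation: [2.218, 2.225, -0.0]
ft_force: [0.2, 2.1, 3.3]
gripper_width: 0.273
finger_force: 45.0
time: 31.62
position: [0.456, -0.0449, 0.1957]
orientation: [2.217, 2.223, 0.0]
ft_force: [-0.0, -1.1, -1.6]
gripper_width: 0.271
finger_force: 44.5
pos [ 0.456  -0.0449  0.1957] yaw 90.2 shift now-axes [0.404 0.697 0.282] shift after turn [0.406 0.697 0.281] turn [0.001 0.001 0.002] F [-0.  -1.1 -1.6] w 0.271 t 31.6
```

```bash
python3 -m crank '[[-1,[0.08,0.139,0],[0,0,0]],[-1,[0.08,0.139,0],[0,0,0]],[-1,[0.08,0.139,0],[0,0,0]],[-1,[0.08,0.139,0],[0,0,0]],[-1,[0.08,0.139,0],[0,0,0]],[-1,[0,0,0],[0,0,0]],[-1,[0,0,0],[0,0,0]],[-1,[0,0,0.1],[0,0,0]],[-1,[0,0,0.1],[0,0,0]],[-1,[0,0,0.06],[0,0,0]],[-1,[0,0,0],[0,0,0]],[-1,[0,0,0],[0,0,0]]]'
python3 -m crank '[[-1,[0,0.003,0.01],[0,0,0]],[-1,[0,0,0.01],[0,0,0]],[-1,[0,0,0.01],[0,0,0]],[-1,[0,0,0.008],[0,0,0]],[-1,[0,0,0],[0,0,0]],[-1,[0,0,0],[0,0,0]]]'
python3 -c "
from h import *
go([.5605,.016,.149],90)"
```

```text
time: 32.62
position: [0.5591, 0.0154, 0.1556]
orientation: [-2.218, -2.224, 0.002]
ft_force: [0.0, 0.1, -2.3]
gripper_width: 0.271
finger_force: 44.4
time: 33.12
position: [0.5605, 0.0157, 0.1506]
orientation: [2.217, 2.224, 0.001]
ft_force: [0.7, -0.6, 2.7]
gripper_width: 0.271
finger_force: 44.9
pos [0.5605 0.0157 0.1506] yaw 90.2 shift now-axes [0.002 0.    0.011] shift after turn [0.002 0.    0.011] turn [0.001 0.    0.002] F [ 0.7 -0.6  2.7] w 0.271 t 33.1
```

```bash
python3 -m crank '[[-1,[-0.02,0.001,0],[0,0,0]],[-1,[-0.02,0,0],[0,0,0]],[-1,[-0.02,0.001,0],[0,0,0]],[-1,[-0.02,0,0],[0,0,0]],[-1,[-0.02,0.001,0],[0,0,0]],[-1,[-0.02,0,0],[0,0,0]],[-1,[-0.02,0.001,0],[0,0,0]],[-1,[-0.02,0,0],[0,0,0]],[-1,[-0.02,0.001,0],[0,0,0]],[-1,[-0.02,0,0],[0,0,0]],[-1,[-0.02,0.001,0],[0,0,0]],[-1,[-0.015,0,0],[0,0,0]]]'
python3 -m crank '[[-1,[-0.02,0.001,0],[0,0,0]],[-1,[-0.02,0,0],[0,0,0]],[-1,[-0.02,0.001,0],[0,0,0]],[-1,[-0.02,0,0],[0,0,0]],[-1,[-0.02,0.001,0],[0,0,0]],[-1,[-0.02,0,0],[0,0,0]],[-1,[-0.02,0.001,0],[0,0,0]],[-1,[-0.02,0,0],[0,0,0]],[-1,[-0.02,0.001,0],[0,0,0]],[-1,[-0.02,0,0],[0,0,0]],[-1,[-0.02,0.001,0],[0,0,0]],[-1,[-0.015,0,0],[0,0,0]]]'
python3 -m crank '[[-1,[0,0,0],[0,0,0]],[-1,[0,0,0],[0,0,0]],[-1,[0,0,-0.1],[0,0,0]],[-1,[0,0,-0.2],[0,0,0]],[-1,[0,0,0],[0,0,0]],[-1,[0,0,0],[0,0,0]]]'
python3 -c "
from h import *
go([.533,-.325,.2],90)"
```

```text
time: 34.12
position: [0.5611, -0.0199, 0.1502]
orientation: [2.218, 2.225, -0.0]
ft_force: [0.3, 1.7, 2.6]
gripper_width: 0.274
finger_force: 44.9
time: 35.12
position: [0.5622, -0.0551, 0.1502]
orientation: [2.218, 2.225, -0.0]
ft_force: [-0.1, 1.6, 2.7]
gripper_width: 0.272
finger_force: 45.0
time: 35.62
position: [0.5626, -0.0549, 0.1961]
orientation: [2.217, 2.223, 0.001]
ft_force: [-0.9, 0.3, -1.7]
gripper_width: 0.269
finger_force: 44.5
pos [ 0.5626 -0.0549  0.1961] yaw 90.2 shift now-axes [-1.8   -0.202 -0.024] shift after turn [-1.8   -0.197 -0.026] turn [0.001 0.001 0.002] F [-0.9  0.3 -1.7] w 0.269 t 35.6
```

```bash
python3 -m crank '[[-1,[-0.2,-0.022,0],[0,0,0]],[-1,[-0.2,-0.022,0],[0,0,0]],[-1,[-0.2,-0.022,0],[0,0,0]],[-1,[-0.2,-0.022,0],[0,0,0]],[-1,[-0.2,-0.022,0],[0,0,0]],[-1,[-0.2,-0.022,0],[0,0,0]],[-1,[-0.2,-0.022,0],[0,0,0]],[-1,[-0.2,-0.022,0],[0,0,0]],[-1,[-0.2,-0.022,0],[0,0,0]],[-1,[0,0,0],[0,0,0]],[-1,[0,0,0],[0,0,0]],[-1,[0,0,0],[0,0,0]]]'
python3 -m crank '[[-1,[0,0,0.15],[0,0,0]],[-1,[0,0,0.15],[0,0,0]],[-1,[0,0,0.15],[0,0,0]],[-1,[0,0,0.13],[0,0,0]],[-1,[0,0,0.03],[0,0,0]],[-1,[0,0,0],[0,0,0]],[-1,[0,0,0],[0,0,0]],[-1,[0,0,0],[0,0,0]]]'
python3 -c "
from h import *
go([.533,-.325,.095],90)"
```

```text
time: 36.62
position: [0.533, -0.324, 0.194]
orientation: [-2.216, -2.224, 0.0]
ft_force: [-0.5, -0.0, -1.9]
gripper_width: 0.271
finger_force: 44.5
time: 37.28
position: [0.5342, -0.3246, 0.1053]
orientation: [2.216, 2.224, 0.001]
ft_force: [-0.8, 0.1, -1.7]
gripper_width: 0.275
finger_force: 44.4
pos [ 0.5342 -0.3246  0.1053] yaw 90.2 shift now-axes [-0.002 -0.008  0.069] shift after turn [-0.003 -0.008  0.069] turn [0.001 0.001 0.003] F [-0.8  0.1 -1.7] w 0.275 t 37.3
```

```bash
python3 -m crank '[[-1,[0,0,0.03],[0,0,0]],[-1,[0,0,0.02],[0,0,0]],[-1,[0,0,0.014],[0,0,0]],[-1,[0,0,0],[0,0,0]],[-1,[0,0,0],[0,0,0]]]'
python3 -m crank '[[-0.2,[0,0,0],[0,0,0]],[0,[0,0,0],[0,0,0]],[0.3,[0,0,0],[0,0,0]],[0.3,[0,0,0],[0,0,0]],[0.3,[0,0,0],[0,0,0]],[0.3,[0,0,0],[0,0,0]]]'
python3 -m crank '[[0.3,[0,0,-0.2],[0,0,0]],[0.3,[0,0,-0.25],[0,0,0]],[0.3,[0,0,-0.25],[0,0,0]],[0.3,[-0.2,0,-0.2],[0,0,0]],[0.3,[-0.25,0,0],[0,0,0]],[0.3,[-0.25,0,0],[0,0,0]],[0.3,[-0.25,0,0],[0,0,0]],[0.3,[-0.2,0,0],[0,0,0]],[0.3,[-0.1,0,0],[0,0,0]],[0.3,[0,0,0],[0,0,0]],[0.3,[0,0,0],[0,0,0]]]'
python3 -c "
from h import *
shot('top','t6.png',(225,140,395,255),4.6)"
```

```text
time: 37.7
position: [0.5336, -0.325, 0.0946]
orientation: [2.217, 2.224, 0.0]
ft_force: [0.1, -0.3, 1.8]
gripper_width: 0.271
finger_force: 44.9
time: 38.2
position: [0.5333, -0.3248, 0.0941]
orientation: [-2.218, -2.225, 0.0]
ft_force: [0.2, -0.0, -0.4]
gripper_width: 0.652
finger_force: 0.0
time: 39.12
position: [0.5337, -0.5121, 0.2279]
orientation: [-2.218, -2.223, -0.001]
ft_force: [0.7, 1.3, -0.1]
gripper_width: 0.651
finger_force: 0.0
```

View pics/t6.png

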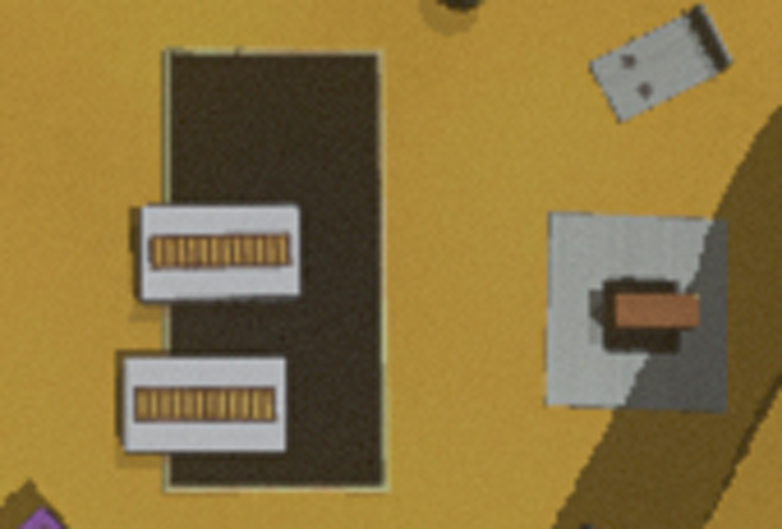

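The top view shows the block upright near the plate's centre (pad at about (641,315)) and both modules flat, strips up, where they were. I hand in.

```bash
python3 -c "
from cell import manip
print(manip.sign_off())"
```

```text
the job is handed in; nothing more can be done
None
```

I handed the job in with no verdict returned: both modules present lie flat on the board, strips up, each swept foot to top in order at a few newtons (twice, as the first pass ran up to about 11 mm off-centre), and the block stands upright on its plate.

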